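Walk a heavy detector head square to its locating fence

TASK

Turn the heavy grey detector head by pushing its corners along the desk with the fingers, until the side with the brass port squarely faces the low aluminium fence, then gently push it up until that side is flush on the fence, with its whole width on the bar. Keep the head flat on the desk (no lifting, no tipping), have it near enough square before it meets the fence so that no corner knocks the bar, and leave the filter cube and the two small bottles where they are.

Things in the scene. Friction and masses are not known exactly. Their poses are not given: they have to be found in the camera images.
- head: Heavy cast detector head: grey box, 90 mm front to back (x), 104 wide (y), 66 high, about 0.85 kg, loose, flat upright sides. Origin: centre of its underside. +x points out of the front (side with the brass port); +y is its left seen from behind. Pushed low (15 to 40 mm up) it slides and turns without tipping. Its centre starts about 14 to 18 cm from the bar's, turned 25 to 50 degrees anticlockwise (from above) from square.
- head_front (a point): Middle of the head's front side, 45 mm ahead of the head's origin, 12.5 mm above the desk (axes as the head's). Above it sits the round brass port, 38 mm across, centred 45 mm up; it stands out 6 mm and passes over the fence. A white line runs along the front edge of the top, ahead of a dark ribbed plate.
- fence: Locating fence: aluminium bar fixed to the desk, 180 mm long (y), 20 thick (x), 25 high, two dark screw heads on top. Origin: centre of its underside. Its working face is the long side towards -x; +x points from the head's side through the bar. The head is square when its +x points along the fence's +x.
- fence_face (a point): Middle of the fence's working face, 10 mm to -x of the fence's origin and 12.5 mm above the desk (axes as the fence's). The head is flush when head_front lies on this face.
- filter_cube: Bystander: black filter cube, 41x38x38 mm, loose, behind the fence. Origin: centre of its underside.
- oil_bottle: Bystander: small brown bottle with black cap, 30 mm across, 62 mm high, loose, behind the fence. Origin: centre of its underside.
- stain_tub: Bystander: small white bottle with blue cap, 36 mm across, 48 mm high, loose, at the far left of the desk, beyond the head. Origin: centre of its underside.

How it is judged (in metres and radians):
At the end, for the whole second after the job is handed in: The head stands flat and at rest with its port side within 4 mm of the fence's working face and within 2.5 degrees of square to it, and not more than 43 mm off the middle of the bar (whole width on the bar, 5 mm grace). The three bystanders stand within 15 mm of where they were (angle between the x axis of head and the x axis of fence, either way round below 0.045 rad and x of head_front in the frame of fence_face between -0.004 and 0.003 m and y of head_front in the frame of fence_face between -0.043 and 0.043 m and height (world z) of head below 0.004 m and angle between head's own z axis and vertical below 0.03 rad and linear speed of head below 0.01 m/s and distance of each of filter_cube, oil_bottle, stain_tub from where it was at the start of the episode below 0.015 m); the robot touches nothing.
It fails at once if the head is lifted off the desk or tipped (height (world z) of head above 0.008 m or angle between head's own z axis and vertical above 0.12 rad).
It fails at once if the head knocks the fence while more than 11 degrees off square (contact force between head and fence above 2 N and angle between the x axis of head and the x axis of fence, either way round above 0.2 rad).
It fails at once if the head is rammed against the fence with over 45 N (contact force between head and fence above 45 N).
It fails at once if a bystander (filter cube, brown or white bottle) is pushed, lifted or tipped (distance of any of filter_cube, oil_bottle, stain_tub from where it was at the start of the episode above 0.02 m or angle between any of filter_cube, oil_bottle, stain_tub's own z axis and vertical above 0.3 rad).
It also fails if it takes over 51 s, if anything falls off the work surface, if the arm or the gripper's body presses on something with over 40 N, if the wrist force passes 120 N, or if a joint passes its speed limit or range.

ROBOT

A 6-joint arm with a two-finger parallel gripper is mounted at the origin on the work surface; the furniture and walls round the work are solid. World frame = base frame: x ahead of the robot, y to its left, z up, the work surface at z = 0. Lengths are in mm, angles in rad, forces in N, time in s.
With the tool pointing down it reaches from about 350 to 875 mm from the base axis. Payload 4.2 kg.
Tool frame: the origin (TCP) lies midway between the tips of the shut fingers; the grasp point (between the pads) lies 19 mm behind it (arm.tcp_to_grasp is the distance from the TCP to the grasp point, in mm); z points along the fingers, y is the line along which they close (so a half turn about z gives the same grasp; the last joint's range is limited). The gripper opens to 85 mm and grips with 20 to 120 N. Pads are 22 mm wide; open, the fingers measure 114 mm over their backs; the gripper's body (76 mm by 85 mm) begins 54 mm behind the grasp point. The pads swing forward as they close: fully open they stand 13 mm farther back than shut.
Start: joints at [1.444, 0.385, 0.008, 0, -1.194, -0.259], TCP at [235.155, 579.052, 231.312] pointing down, gripper open.
Joint ranges: [-3.14, 3.14], [-1.21, 2.06], [-1.07, 1.41], [-3.16, 2.05], [-2.99, -0.16], [-3.1, 3.1]. Speed limits (rad/s): [2.79, 2.79, 3.14, 3.14, 3.14, 3.14].

INTERFACE

Orientations are given as a unit quaternion [x, y, z, w].
In Python, from bench import arm, imaging, job, models gives the robot as it stands.
- The arm moves only by the tool arm_command, never from a script. Its argument "rows" is a list of rows, each an object with "grip": the opening, from 0 (shut) to 1 (fully open); "linear": the shift along the tool's x, y, z in mm, a list of three; "rot": the turn, a rotation vector about the tool's x, y, z in rad, a list of three. In form: [{"grip": grip, "linear": [tx, ty, tz], "rot": [rx, ry, rz]}, ...]. A call has 1 to 10 rows; each row is the pose to reach, as a shift and turn from the pose commanded when the call began, along the tool's axes at that moment; what a row does not reach only later rows make up. A row lasts 1/8 s, in which the tool goes at most 62.5 mm and 10.7 degrees, less where a joint would pass 70% of its speed; a pose out of reach is approached as far as the arm can. A call with a gripper value outside its range is refused whole. The fingers move at their own pace and stop on an object; the grip force is fixed at half the most. Time passes only in rows, so rows that repeat a pose let the fingers close. It gives the time, the measured TCP pose, the force, the opening and the grip force at its end, in the units of the state.
- arm.read_state(): the state, without advancing time (a new reading comes with each control period).
- imaging.get_image(name): name is "scene" or "top"; returns a dict with "frame" (480x640x3 uint8, red, green, blue), "fx", "fy", "cx", "cy" (pixels), "extrinsics" (4x4, takes a point from world to camera coordinates). Camera axes: x right, y down, z forward; pixel columns grow to the right and rows downward; lengths in mm; the calibration is good to about 2 mm. A picture is of the moment at which its call begins. There is no depth.
- job.job_done(): hands the job in; it is judged then, once.
Trained networks look in a picture, given as the dict that the camera call returned (one of the last four; its "shot" number tells which), for a name from the list of things; names that differ only in an ending like _2 or _b are one class to them, and where a whole thing is asked for, a point or a joint stands for the part that bears it (a point fixed in the world has none). Each returns a list of dicts, best first, with "score" (0 to 1); they miss things now and then, are a little off and sometimes report something else, mostly with a low value. They report only what shows in the picture. A call takes as long as a camera call.
- models.spot_in(picture, query): "rect" ([left, top, right, bottom] in pixels, round what is visible of it).
- models.tip_of(picture, query): "pixel" ([column, row] in pixels: a listed point, or the origin of a listed thing).
The state is a dict: "clock": time; "joints": joint angles; "joint_vel": joint speeds; "joint_efforts": joint torques, N m; "position": TCP position; "ee_rot": TCP orientation; "contact_force": force on the tool from outside, world axes, zero at the start; "wrist_torque": the same for the moment, N m; "gripper_width": finger opening in mm; "grasp_force": force on a finger pad.
Only numpy, scipy, OpenCV 4.12 (cv2) and the standard library are available. Lean on these libraries where they do the work, as an engineer would, in place of code of your own. Each camera call takes 0.05 s, during which the arm holds its last target. There are 200 camera calls.

## Working session

There is one attempt and no reset: what is moved stays moved. The work goes in short steps, Python scripts to look and compute and a tool call to move; the robot and the scene stay as the last step left them, time stands still between calls to the robot, and variables do not carry over. Pictures are saved under pics/ and viewed, at most 10 in all, crops included, and the job is handed in when it is done.

Besides the shell and the picture viewer there is one more tool, called after "Request:" as name([rows], argument=value, ...), one row to a line, values as JSON. arm_command: Moves the arm, as the interface text tells. Its arguments: {"type":"object","properties":{"rows":{"type":"array"}},"required":["rows"]}

```bash
mkdir -p pics
cat > h.py <<'E'
import numpy as np, cv2
from bench import arm, imaging, job, models
def ray(p,px,z):
    E=np.array(p["extrinsics"]);R=E[:3,:3];t=E[:3,3];c=-R.T@t
    d=R.T@np.array([(px[0]-p["cx"])/p["fx"],(px[1]-p["cy"])/p["fy"],1])
    return c+d*(z-c[2])/d[2]
def proj(p,w):
    E=np.array(p["extrinsics"]);q=E[:3,:3]@np.array(w,float)+E[:3,3]
    return [p["fx"]*q[0]/q[2]+p["cx"],p["fy"]*q[1]/q[2]+p["cy"]]
E
python3 - <<'E'
from h import *
for n in ("top","scene"):
    p=imaging.get_image(n);cv2.imwrite(f"pics/{n}0.png",p["frame"][:,:,::-1])
    E=np.array(p["extrinsics"]);print(n,(-E[:3,:3].T@E[:3,3]).round(),p["fx"])
    for q,z in (("head",0),("head_front",12.5),("fence",0),("fence_face",12.5),("filter_cube",0),("oil_bottle",0),("stain_tub",0)):
        for r in models.tip_of(p,q)[:1]: print(q,r["score"],np.round(r["pixel"]),ray(p,r["pixel"],z).round(1))
s=arm.read_state();print(s["clock"],s["position"],s["ee_rot"],s["gripper_width"])
E
```

```text
top [322. 261. 879.] 547.028009697919
head 0.62 [288. 252.] [428.1 294.3   0. ]
fence 0.59 [380. 232.] [464.5 146.    0. ]
fence_face 0.68 [377. 230.] [464.5 152.3  12.5]
filter_cube 0.69 [423. 212.] [499.3  74.1   0. ]
oil_bottle 0.85 [436. 252.] [433.6  53.9   0. ]
stain_tub 0.75 [200. 187.] [533.4 439.9   0. ]
scene [633. 734. 745.] 504.0959857506405
fence 0.66 [302. 220.] [476.5 149.9   0. ]
fence_face 0.88 [310. 221.] [464.3 166.1  12.5]
filter_cube 0.75 [279. 196.] [501.8  77.4   0. ]
oil_bottle 0.72 [308. 180.] [434.   53.6   0. ]
stain_tub 0.71 [320. 366.] [534.8 436.2   0. ]
0.8 [235.16201395 579.04786843 231.32117497] [ 9.81451463e-01 -1.91710787e-01  5.19123734e-06 -7.56596283e-06] 85.45055692979355
```

View pics/top0.png

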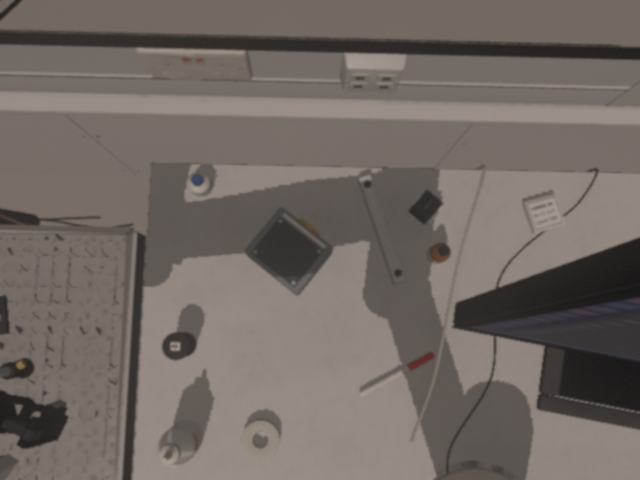

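View pics/scene0.png

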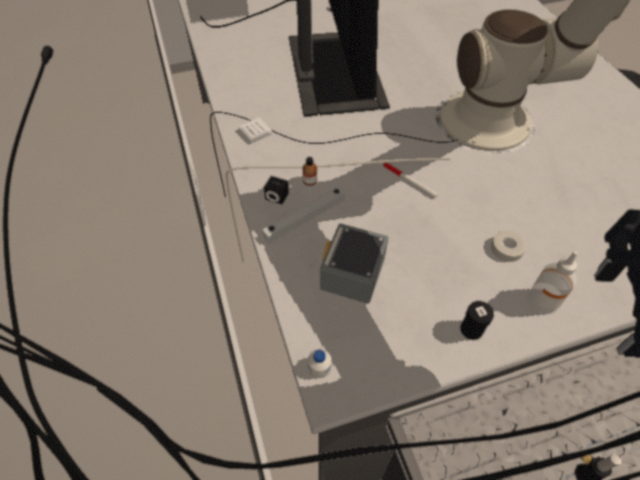

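The top view shows the head with top corners near (283,209), (332,251), (297,294) and (246,251), and its brass port at (308,229). The fence screws are at (367,184) and (398,273). The tub is at (199,183), and the bottle and cube are behind the fence.

```bash
cat >> h.py <<'E'
F0=None
def corners(p):
    """head pose by aligning the dark plate/box silhouette: refined with segmentation in caller"""
E
python3 - <<'E'
from h import *
p=imaging.get_image("top")
im=p["frame"]
for nm,z,pts in (("head",66,[(283,209),(332,251),(297,294),(246,251)]),("screws",25,[(367,184),(398,273)])):
    P=np.array([ray(p,q,z) for q in pts]);print(nm,P.round(1).tolist(),P.mean(0).round(1))
    d=np.diff(np.vstack([P,P[:1]]),axis=0)[:,:2];print(np.hypot(*d.T).round(1),np.degrees(np.arctan2(d[:,1],d[:,0])).round(1))
c=im[150:320,220:420,::-1]
cv2.imwrite("pics/c0.png",cv2.resize(c,None,fx=3.9,fy=3.5,interpolation=cv2.INTER_CUBIC))
E
```

```text
head [[485.9, 300.8, 66.0], [423.3, 225.9, 66.0], [358.2, 276.9, 66.0], [420.9, 354.4, 66.0]] [422.1 289.5  66. ]
[97.6 82.7 99.7 84.2] [-129.9  141.9   51.   -39.5]
screws [[537.6, 169.4, 25.0], [395.6, 120.1, 25.0]] [466.6 144.8  25. ]
[150.3 150.3] [-160.8   19.2]
```

View pics/c0.png

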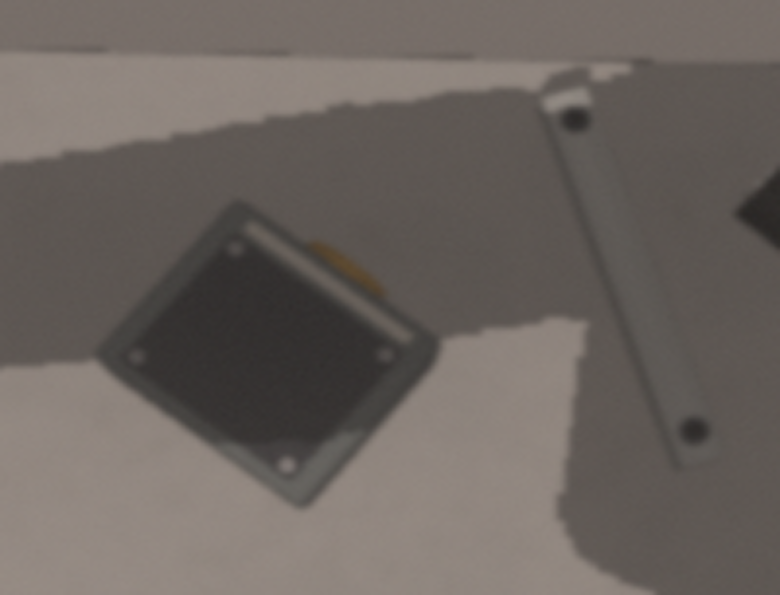

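Request:
arm_command([
  {"grip": 0.6,"linear": [50,44,20],"rot": [0,0,0.08]},
  {"grip": 0.6,"linear": [90,77,36],"rot": [0,0,0.15]},
  {"grip": 0.6,"linear": [130,110,50],"rot": [0,0,0.2]},
  {"grip": 0.6,"linear": [170,144,65],"rot": [0,0,0.25]},
  {"grip": 0.6,"linear": [204,174,81],"rot": [0,0,0.3]},
  {"grip": 0.6,"linear": [204,174,81],"rot": [0,0,0.3]},
  {"grip": 0.6,"linear": [204,174,81],"rot": [0,0,0.3]},
  {"grip": 0.6,"linear": [204,174,81],"rot": [0,0,0.3]},
])

```text
clock: 1.85
position: [358.7, 342.4, 150.9]
ee_rot: [0.942, -0.336, 0.0, -0.001]
contact_force: [-0.0, -0.6, -0.5]
gripper_width: 51.1
grasp_force: 0.0
```

```bash
cat >> h.py <<'E'
def pose():
    s=arm.read_state();q=s["ee_rot"]
    th=2*np.arctan2(q[1],q[0]);return s,np.array(s["position"]),th
n=np.array([.329,-.944]);m=np.array([.944,.329]);FC=np.array([466.6,144.8]);
def to(x,y,z,deg):
    s,P,th=pose();d=np.array([x,y])-P[:2]
    print("lin",np.round([d@[np.cos(th),np.sin(th)],d@[np.sin(th),-np.cos(th)],P[2]-z],1),"rz",round(-(np.radians(deg)-th+np.pi)%(2*np.pi)-np.pi,3) if 0 else round(-((np.radians(deg)-th+np.pi)%(2*np.pi)-np.pi),3))
def rep():
    s,P,th=pose();d=P[:2]-FC
    print("t",s["clock"],"P",P.round(1),"yaw",round(np.degrees(th)%360-360,1),"fence xy",round(d@n,1),round(d@m,1),"F",np.round(s["contact_force"],1),"w",round(s["gripper_width"],1))
E
python3 - <<'E'
from h import *
rep();to(359,341,10,-39.2)
p=imaging.get_image("scene");cv2.imwrite("pics/s1.png",p["frame"][:,:,::-1])
E
```

```text
t 1.85 P [358.7 342.4 150.9] yaw -39.2 fence xy -222.1 -36.8 F [-0.  -0.6 -0.5] w 51.1
lin [  1.1   0.9 140.9] rz -0.0
```

View pics/s1.png

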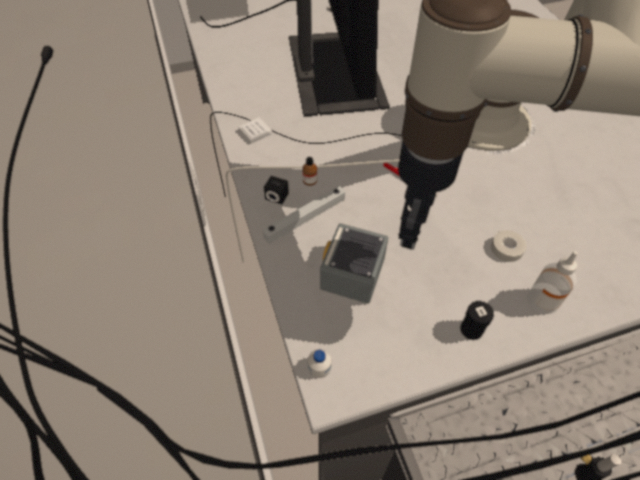

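The scene view shows the gripper behind the head's back side, around (410,240), with clear desk below it. I'll descend, then approach slowly.

Request:
arm_command([
  {"grip": 0.6,"linear": [1,1,45],"rot": [0,0,0]},
  {"grip": 0.6,"linear": [1,1,85],"rot": [0,0,0]},
  {"grip": 0.6,"linear": [1,1,115],"rot": [0,0,0]},
  {"grip": 0.6,"linear": [1,1,135],"rot": [0,0,0]},
  {"grip": 0.6,"linear": [1,1,139],"rot": [0,0,0]},
  {"grip": 0.6,"linear": [1,1,139],"rot": [0,0,0]},
  {"grip": 0.6,"linear": [6,1,139],"rot": [0,0,0]},
  {"grip": 0.6,"linear": [10,1,139],"rot": [0,0,0]},
  {"grip": 0.6,"linear": [14,1,139],"rot": [0,0,0]},
  {"grip": 0.6,"linear": [16,1,139],"rot": [0,0,0]},
])

```text
clock: 3.15
position: [370.8, 330.0, 11.5]
ee_rot: [0.942, -0.336, 0.0, -0.0]
contact_force: [0.3, 0.4, 0.4]
gripper_width: 51.2
grasp_force: 0.0
```

Request:
arm_command([
  {"grip": 0.6,"linear": [2,0,0],"rot": [0,0,0]},
  {"grip": 0.6,"linear": [4,0,0],"rot": [0,0,0]},
  {"grip": 0.6,"linear": [6,0,0],"rot": [0,0,0]},
  {"grip": 0.6,"linear": [8,0,0],"rot": [0,0,0]},
])

```text
clock: 3.65
position: [376.8, 325.5, 11.3]
ee_rot: [0.942, -0.336, 0.0, -0.0]
contact_force: [-2.8, 2.5, -0.5]
gripper_width: 50.9
grasp_force: 0.0
```

Request:
arm_command([
  {"grip": 0.6,"linear": [2,0,0],"rot": [0,0,0]},
  {"grip": 0.6,"linear": [4,0,0],"rot": [0,0,0]},
  {"grip": 0.6,"linear": [6,0,0],"rot": [0,0,0]},
])

```text
clock: 4.03
position: [381.3, 321.6, 11.4]
ee_rot: [0.942, -0.336, -0.0, -0.0]
contact_force: [-3.3, 3.6, -0.0]
gripper_width: 51.3
grasp_force: 0.0
```

```bash
python3 -c "
from h import *
rep()
p=imaging.get_image('scene');cv2.imwrite('pics/s2.png',cv2.resize(p['frame'][130:330,230:470,::-1],None,fx=3,fy=3))"
```

```text
t 4.025 P [381.3 321.6  11.4] yaw -39.3 fence xy -194.9 -22.4 F [-3.3  3.6 -0. ] w 51.3
```

View pics/s2.png

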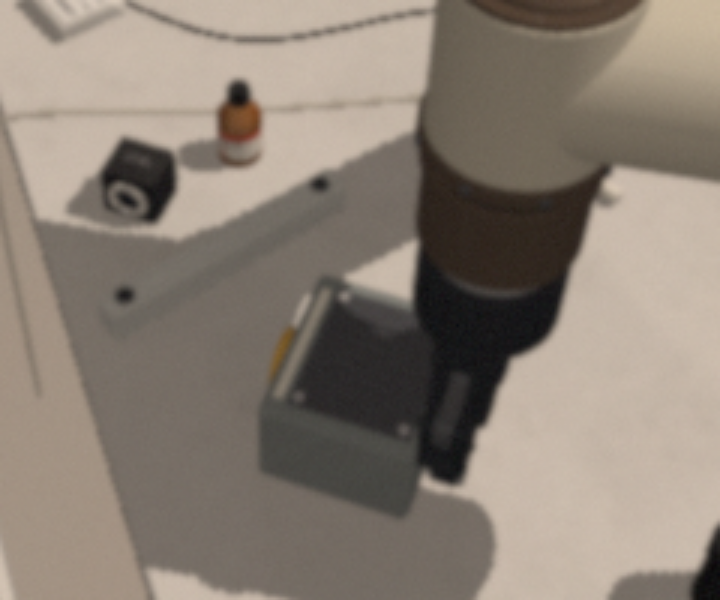

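The picture shows the fingers against the head's back side, around (440,450) in the crop, with about 5 N of contact. Next I'll push in an arc, turning the head clockwise.

Request:
arm_command([
  {"grip": 0.6,"linear": [4.5,-2.9,0],"rot": [0,0,0.055]},
  {"grip": 0.6,"linear": [9.1,-5.6,0],"rot": [0,0,0.11]},
  {"grip": 0.6,"linear": [13.9,-7.9,0],"rot": [0,0,0.165]},
  {"grip": 0.6,"linear": [18.8,-10.1,0],"rot": [0,0,0.22]},
  {"grip": 0.6,"linear": [23.8,-11.9,0],"rot": [0,0,0.275]},
])

```text
clock: 4.7
position: [407.8, 315.7, 11.4]
ee_rot: [0.886, -0.463, 0.0, -0.0]
contact_force: [-1.3, 3.4, -0.6]
gripper_width: 51.4
grasp_force: 0.0
```

```bash
python3 -c "
from h import *
rep()
p=imaging.get_image('top')
a=p['frame'][150:320,220:420,::-1];p2=imaging.get_image('scene');b=p2['frame'][150:320,250:420,::-1]
cv2.imwrite('pics/s3.png',cv2.resize(np.hstack([a,b]),None,fx=2.1,fy=2.1,interpolation=cv2.INTER_CUBIC))"
```

```text
t 4.7 P [407.8 315.7  11.4] yaw -55.1 fence xy -180.7 0.7 F [-1.3  3.4 -0.6] w 51.4
```

View pics/s3.png

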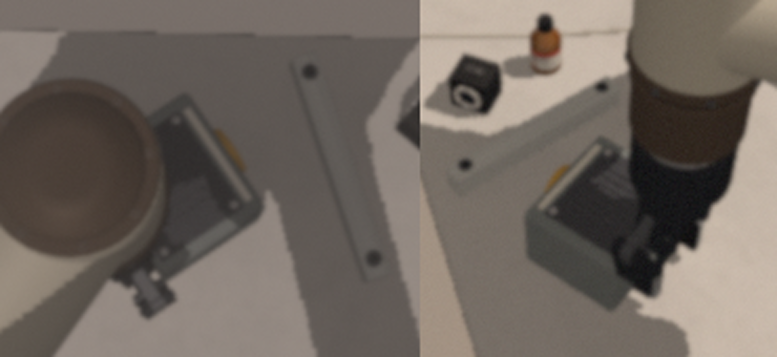

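The head is following: its front edge in the left crop, (185,107) to (252,205), gives a yaw of about -55.6°. I'll do the second half of the arc.

Request:
arm_command([
  {"grip": 0.6,"linear": [4.5,-2.9,0],"rot": [0,0,0.055]},
  {"grip": 0.6,"linear": [9.1,-5.6,0],"rot": [0,0,0.11]},
  {"grip": 0.6,"linear": [13.9,-7.9,0],"rot": [0,0,0.165]},
  {"grip": 0.6,"linear": [18.8,-10.1,0],"rot": [0,0,0.22]},
  {"grip": 0.6,"linear": [23.8,-11.9,0],"rot": [0,0,0.275]},
  {"grip": 0.6,"linear": [26,-11.9,0],"rot": [0,0,0.275]},
  {"grip": 0.6,"linear": [28,-11.9,0],"rot": [0,0,0.275]},
])

```text
clock: 5.68
position: [432.9, 299.4, 11.4]
ee_rot: [0.815, -0.579, -0.0, -0.0]
contact_force: [-2.5, 3.7, 0.7]
gripper_width: 51.1
grasp_force: 0.0
```

```bash
python3 -c "
from h import *
rep()
p=imaging.get_image('top')
for q,z in (('head_front',12.5),('head',0)):
  for r in models.tip_of(p,q)[:1]:
    w=ray(p,r['pixel'],z)[:2]-FC;print(q,r['score'],w@n,w@m)
cv2.imwrite('pics/s4.png',cv2.resize(p['frame'][160:300,260:420,::-1],None,fx=5,fy=4,interpolation=cv2.INTER_CUBIC))"
```

```text
t 5.675 P [432.9 299.4  11.4] yaw -70.7 fence xy -157.1 19.0 F [-2.5  3.7  0.7] w 51.1
head 0.56 -94.39500236912049 23.149562397710213
```

View pics/s4.png

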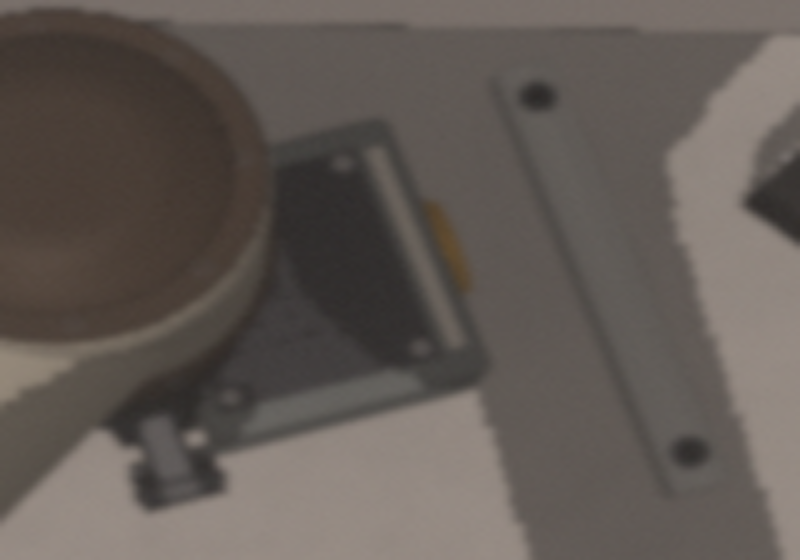

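The head is square to the bar: its front edge is at about 18.9° in the image and the bar is at about 18.8–19.2°. The gap is about 42 mm and the lateral offset about +21 mm. Pushing straight now.

Request:
arm_command([
  {"grip": 0.6,"linear": [4,0,0],"rot": [0,0,0]},
  {"grip": 0.6,"linear": [8,0,0],"rot": [0,0,0]},
  {"grip": 0.6,"linear": [12,0,0],"rot": [0,0,0]},
  {"grip": 0.6,"linear": [16,0,0],"rot": [0,0,0]},
  {"grip": 0.6,"linear": [20,0,0],"rot": [0,0,0]},
  {"grip": 0.6,"linear": [24,0,0],"rot": [0,0,0]},
  {"grip": 0.6,"linear": [28,0,0],"rot": [0,0,0]},
  {"grip": 0.6,"linear": [30,0,0],"rot": [0,0,0]},
  {"grip": 0.6,"linear": [32,0,0],"rot": [0,0,0]},
])

```text
clock: 6.95
position: [443.6, 269.0, 11.4]
ee_rot: [0.815, -0.579, 0.0, -0.0]
contact_force: [-1.5, 5.1, 0.6]
gripper_width: 51.2
grasp_force: 0.0
```

```bash
python3 -c "
from h import *
rep()
p=imaging.get_image('top')
cv2.imwrite('pics/s5.png',cv2.resize(p['frame'][160:300,260:420,::-1],None,fx=5,fy=4,interpolation=cv2.INTER_CUBIC))"
```

```text
t 6.95 P [443.6 269.   11.4] yaw -70.8 fence xy -124.8 19.2 F [-1.5  5.1  0.6] w 51.2
```

View pics/s5.png

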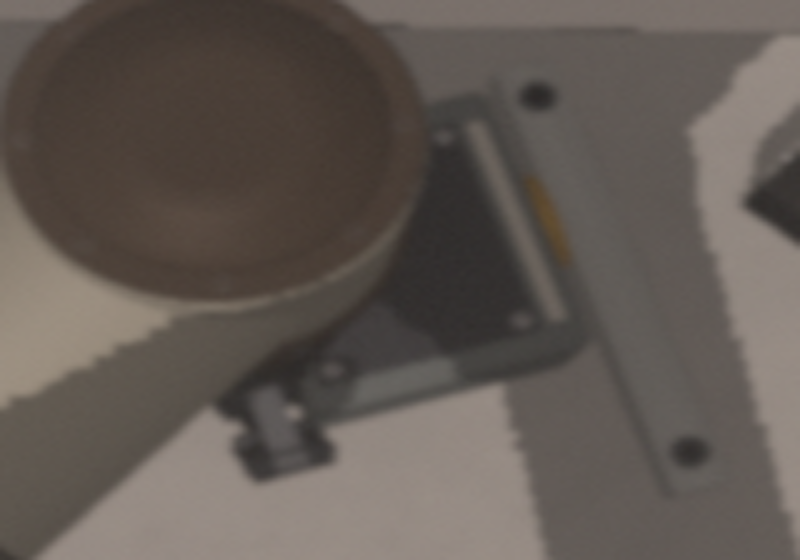

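The head is still square and the port is now over the bar at (548,220), leaving a gap of roughly 10 mm. I'll creep forward and watch the force.

Request:
arm_command([
  {"grip": 0.6,"linear": [1,0,0],"rot": [0,0,0]},
  {"grip": 0.6,"linear": [2,0,0],"rot": [0,0,0]},
  {"grip": 0.6,"linear": [3,0,0],"rot": [0,0,0]},
  {"grip": 0.6,"linear": [4,0,0],"rot": [0,0,0]},
])

```text
clock: 7.5
position: [444.9, 265.3, 11.3]
ee_rot: [0.815, -0.579, 0.0, -0.0]
contact_force: [-1.4, 4.5, 1.3]
gripper_width: 51.4
grasp_force: 0.0
```

Request:
arm_command([
  {"grip": 0.6,"linear": [1,0,0],"rot": [0,0,0]},
  {"grip": 0.6,"linear": [2,0,0],"rot": [0,0,0]},
])

```text
clock: 7.75
position: [445.6, 263.4, 11.3]
ee_rot: [0.815, -0.579, 0.0, -0.0]
contact_force: [-1.6, 4.8, 1.7]
gripper_width: 51.3
grasp_force: 0.0
```

Request:
arm_command([
  {"grip": 0.6,"linear": [0.7,0,0],"rot": [0,0,0]},
  {"grip": 0.6,"linear": [1.4,0,0],"rot": [0,0,0]},
])

```text
clock: 8.0
position: [446.0, 262.1, 11.3]
ee_rot: [0.815, -0.579, 0.0, -0.0]
contact_force: [-1.1, 4.6, 0.8]
gripper_width: 51.4
grasp_force: 0.0
```

Request:
arm_command([
  {"grip": 0.6,"linear": [0.7,0,0],"rot": [0,0,0]},
  {"grip": 0.6,"linear": [1.4,0,0],"rot": [0,0,0]},
])

```text
clock: 8.25
position: [446.5, 260.8, 11.3]
ee_rot: [0.815, -0.579, 0.0, -0.0]
contact_force: [-1.9, 4.5, 0.5]
gripper_width: 51.0
grasp_force: 0.0
```

Request:
arm_command([
  {"grip": 0.6,"linear": [0.7,0,0],"rot": [0,0,0]},
  {"grip": 0.6,"linear": [1.2,0,0],"rot": [0,0,0]},
])

```text
clock: 8.5
position: [446.9, 259.6, 11.3]
ee_rot: [0.815, -0.579, 0.0, -0.0]
contact_force: [-0.6, 4.6, 1.1]
gripper_width: 51.3
grasp_force: 0.0
```

Request:
arm_command([
  {"grip": 0.6,"linear": [0.6,0,0],"rot": [0,0,0]},
  {"grip": 0.6,"linear": [1,0,0],"rot": [0,0,0]},
])

```text
clock: 8.75
position: [447.2, 259.0, 11.3]
ee_rot: [0.815, -0.58, -0.0, -0.0]
contact_force: [-3.1, 5.9, 2.4]
gripper_width: 51.0
grasp_force: 0.0
```

Request:
arm_command([
  {"grip": 0.6,"linear": [0.4,0,0],"rot": [0,0,0]},
  {"grip": 0.6,"linear": [0.6,0,0],"rot": [0,0,0]},
])

```text
clock: 9.0
position: [447.4, 259.0, 11.4]
ee_rot: [0.815, -0.58, -0.0, -0.001]
contact_force: [-3.8, 8.4, 1.3]
gripper_width: 51.4
grasp_force: 0.0
```

Request:
arm_command([
  {"grip": 0.6,"linear": [0.4,0,0],"rot": [0,0,0]},
  {"grip": 0.6,"linear": [0.6,0,0],"rot": [0,0,0]},
])

```text
clock: 9.25
position: [447.6, 259.0, 11.5]
ee_rot: [0.815, -0.58, -0.0, -0.001]
contact_force: [-5.0, 9.5, 1.5]
gripper_width: 51.5
grasp_force: 0.0
```

Contact with the fence, at the distance I expected. One slightly firmer press to seat it, then back off.

Request:
arm_command([
  {"grip": 0.6,"linear": [0.5,0,0],"rot": [0,0,0]},
  {"grip": 0.6,"linear": [1,0,0],"rot": [0,0,0]},
  {"grip": 0.6,"linear": [1.5,0,0],"rot": [0,0,0]},
  {"grip": 0.6,"linear": [1.5,0,0],"rot": [0,0,0]},
])

```text
clock: 9.75
position: [447.8, 258.9, 11.8]
ee_rot: [0.815, -0.58, -0.001, -0.002]
contact_force: [-8.8, 14.5, 1.8]
gripper_width: 51.4
grasp_force: 0.0
```

Request:
arm_command([
  {"grip": 0.6,"linear": [-3,0,0],"rot": [0,0,0]},
  {"grip": 0.6,"linear": [-8,0,0],"rot": [0,0,0]},
  {"grip": 0.6,"linear": [-20,0,0],"rot": [0,0,0]},
  {"grip": 0.6,"linear": [-40,0,0],"rot": [0,0,0]},
  {"grip": 0.6,"linear": [-60,0,-30],"rot": [0,0,0]},
  {"grip": 0.6,"linear": [-80,0,-80],"rot": [0,0,0]},
  {"grip": 0.6,"linear": [-110,0,-120],"rot": [0,0,0]},
  {"grip": 0.6,"linear": [-140,0,-150],"rot": [0,0,0]},
  {"grip": 0.6,"linear": [-160,0,-160],"rot": [0,0,0]},
  {"grip": 0.6,"linear": [-160,0,-160],"rot": [0,0,0]},
])

```text
clock: 11.0
position: [394.6, 408.5, 170.9]
ee_rot: [0.816, -0.579, -0.0, 0.0]
contact_force: [-0.2, -0.8, -0.4]
gripper_width: 51.1
grasp_force: 0.0
```

```bash
python3 -c "
from h import *
rep()
p=imaging.get_image('top');q=imaging.get_image('scene')
for c,pp in (('top',p),('scene',q)):
  for k,z in (('filter_cube',0),('oil_bottle',0),('stain_tub',0),('head',0)):
    for r in models.tip_of(pp,k)[:1]: print(c,k,ray(pp,r['pixel'],z).round(1))
a=cv2.resize(p['frame'][160:300,270:420,::-1],(390,364),interpolation=cv2.INTER_CUBIC)
b=cv2.resize(q['frame'][160:300,250:400,::-1],(390,364),interpolation=cv2.INTER_CUBIC)
cv2.imwrite('pics/s6.png',np.hstack([a,b]))"
```

```text
t 11.0 P [394.6 408.5 170.9] yaw -70.7 fence xy -272.7 18.8 F [-0.2 -0.8 -0.4] w 51.1
top filter_cube [501.   71.2   0. ]
top oil_bottle [431.8  52.    0. ]
top stain_tub [538.5 439.3   0. ]
top head [471.7 208.1   0. ]
scene filter_cube [498.  79.   0.]
scene oil_bottle [437.3  56.8   0. ]
scene stain_tub [537.7 438.    0. ]
scene head [469.2 203.5   0. ]
```

View pics/s6.png

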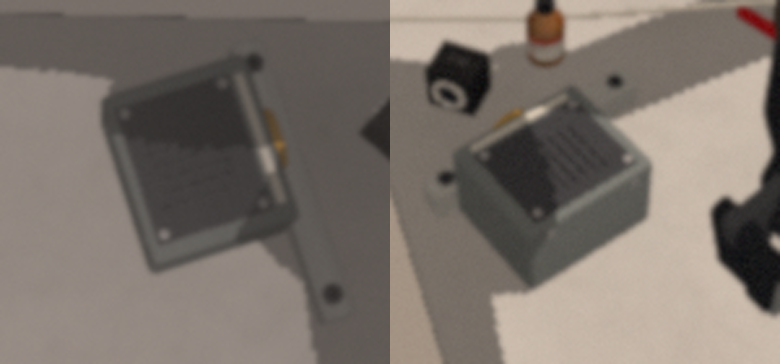

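The head is flush and parallel to the bar: screw lines at about 18.4° on both. It sits about 22 mm off the middle, the bystanders haven't moved and the arm is clear.

```bash
python3 -c "
from h import *
print(job.job_done())"
```

```text
the job is handed in; nothing more can be done
None
```

I turned the head square and pushed it flush against the fence, then handed the job in at about 11 s; the judging result was not shown. It measured parallel to the bar within about 1° and about 22 mm off its middle. The flush contact rests on the fingers stalling at about 17 N, because the camera put the head about 4 mm short of the fence. The three bystanders showed no sign of having moved.

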